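Crack loose the ring clamp of unknown thread

ROBOT

A 7-joint arm with a two-finger parallel gripper is mounted at the origin on the work surface. World frame = base frame: x ahead of the robot, y to its left, z up, the work surface at z = 0. Lengths are in m, angles in rad, forces in N, time in s.
With the tool pointing down it reaches from about 0.35 to 0.9 m from the base axis. Payload 8.1 kg.
Tool frame: the origin (TCP) lies at the very end of the fingers, on their centre line; the grasp point (between the pads) lies arm.grip_point_offset behind it (arm.grip_point_offset is the distance from the TCP to the grasp point, in m); z points along the fingers, y is the line along which they close (so a half turn about z gives the same grasp; the last joint's range is limited). The gripper opens to 92 mm and grips with 3 to 60 N. Pads are 19 mm wide; open, the fingers measure 130 mm over their backs; the gripper's body (75 mm by 190 mm) begins 47 mm behind the grasp point.
Start: joints at [-1.375, 0.434, 0.025, 1.573, -0.012, 1.134, -0.075], TCP at [0.184, 0.597, 0.227] pointing down, gripper open.
Joint ranges: [-2.62, 2.62], [-0.44, 2.09], [-1.27, 1.32], [0.08, 2.57], [-1.32, 4.46], [0.12, 2], [-2.74, 2.74]. Speed limits (rad/s): [2.22, 2.22, 3.01, 3.01, 3.14, 3.14, 3.14].

INTERFACE

Orientations are given as a rotation vector (axis times angle).
In Python, from cell import arm gives the robot as it stands. The module is installed in compiled form; this text tells all that it offers.
- The arm moves only by the shell command python3 -m creep 'ROWS' [OPENING] [FORCE]. ROWS is JSON, a list of rows, each a list of 6 numbers: the shift along the tool's x, y, z scaled (see below), then the turn, a rotation vector about the tool's x, y, z scaled (see below). A call has 1 to 20 rows; each row shifts and turns the commanded pose from where the row before left it, along the tool's axes as they then stand; what a row does not reach is not made up. The controller multiplies each number of a shift by 0.4 m and each number of a turn by 120 degrees. A row lasts 1/12 s, in which the tool goes at most 41.7 mm and 7.16 degrees, less where a joint would pass 70% of its speed; a pose out of reach is approached as far as the arm can. A call with a number of a shift or a turn outside -1 to 1 is refused whole. A call with a gripper value outside its range is refused whole. OPENING is the closure, from -1 (fully open) to 1 (shut), set as the call begins (- or left out, the last holds). The fingers move at their own pace and stop on an object; FORCE is the grip in N (left out, the last holds). Time passes only in rows, so rows that do not move let the fingers close. It gives the time, the measured TCP pose, the force, the opening and the grip force at its end, in the units of the state.
- arm.observe(): the state, without advancing time (a new reading comes with each control period).
- arm.get_image(name): name is "side" or "top"; returns a dict with "frame" (400x640x3 uint8, red, green, blue), "intrinsics" (3x3 intrinsics, pixels), "distortion" ([k1, k2, p1, p2, k3] as OpenCV has them; the pictures are not rectified), "rvec" (rotation vector, rad) and "tvec" (3), from world to camera coordinates, as OpenCV has them. Camera axes: x right, y down, z forward; pixel columns grow to the right and rows downward; lengths in m; the calibration is good to about 2 mm. A picture is of the moment at which its call begins. There is no depth.
- arm.sign_off(): hands the job in; it is judged then, once.
The state is a dict: "clock": time; "joints": joint angles; "dq": joint speeds; "joint_efforts": joint torques, N m; "position": TCP position; "ee_rot": TCP orientation; "force": force on the tool from outside, world axes, zero at the start; "ft_torque": the same for the moment, N m; "width": opening from 0.0 (shut) to 1.0 (fully open); "gripper_force": force on a finger pad.
Only numpy, scipy, OpenCV 4.12 (cv2) and the standard library are available. Lean on these libraries where they do the work, as an engineer would, in place of code of your own. Each camera call takes 0.05 s, during which the arm holds its last target. There are 200 camera calls.

TASK

Two strap clamps stand on the jeweller's mat. Loosen the wing screw of the one that has the black ring under its strap: it is done up tight and nobody recalls whether its thread is right- or left-hand, so feel which way it gives and turn it that way by about 65 degrees. Leave the empty clamp's screw as it is, and let go when done.

Things in the scene. Friction and masses are not known exactly. Their poses are not given: they have to be found in the camera images.
- work_wing (a point): Centre of the aluminium wing (upright bar 46 long, 13 thick, 32 tall) of the clamp with the black ring. x along the wing (within 40 degrees of world x at the start), y across its 13 mm, z up the screw axis. Wing top 16 mm above the point; collar (radius 17) and washer (radius 20) 16 mm below. Steel block 84 x 84, strap reaching 110 mm from the axis over the ring: under 50 mm above the bench.
- work_screw (a joint): turn of that wing screw in radians, 0 at the start, positive anticlockwise seen from above. 3 to 6 degrees of play, then solid one way (tightening); the other way it gives, with 0.1 N m of drag, up to a stop at 1.5 rad. Which way gives differs each time. It stays where it is left.
- spare_wing (a point): The same point and axes on the wing of the second clamp, equal in shape and size but with no ring under its strap. The two clamps stand apart, one left and one right, either way round. Both are fixed to the bench.
- spare_screw (a joint): turn of the empty clamp's wing screw in radians, 0 at the start, positive anticlockwise from above; it is to stay where it is (it turns easily).

How it is judged:
By the outcome, as a careful person would: the job done as asked, in the order asked, and still so for the second after the job is handed in, with the robot touching nothing.
It also fails if it takes over 38 s, if anything falls off the work surface, if the arm or the gripper's body presses on something with over 40 N, if the wrist force passes 120 N, or if a joint passes its speed limit or range.

## Working session

There is one attempt and no reset: what is moved stays moved. The work goes in short steps, Python scripts to look and compute and a shell command to move; the robot and the scene stay as the last step left them, time stands still between calls to the robot, and variables do not carry over. Pictures are saved under pics/ and viewed, at most 10 in all, crops included, and the job is handed in when it is done.

```bash
mkdir -p pics; python3 - <<'E'
from cell import arm
import cv2,pickle
d={}
for n in("top","side"):
    d[n]=arm.get_image(n); cv2.imwrite(f"pics/{n}0.png",d[n]["frame"][:,:,::-1])
    print(n,d[n]["intrinsics"],d[n]["distortion"],d[n]["rvec"],d[n]["tvec"])
pickle.dump(d,open("d0.pkl","wb"))
print(arm.observe(),arm.grip_point_offset)
E
```

```text
top [[380.26123004   0.         319.97669682]
 [  0.         380.26123004 199.39746383]
 [  0.           0.           1.        ]] [-0.00605751  0.          0.          0.          0.        ] [ 2.20299161 -2.18419726  0.10203589] [-0.03170844  0.53753068  0.73163503]
side [[405.47132769   0.         321.25496977]
 [  0.         405.47132769 202.48041617]
 [  0.           0.           1.        ]] [-0.05063473  0.          0.          0.          0.        ] [ 2.22102884 -0.76756714  0.30346512] [-0.41704897  0.31580507  0.49681444]
{'clock': 0.1, 'joints': array([-1.37462592,  0.43515579,  0.02498617,  1.57399645, -0.01161679,
        1.13401509, -0.07506963]), 'dq': array([-0.00114206, -0.00050678, -0.00033725, -0.00296777, -0.00070701,
       -0.00076623, -0.00060014]), 'joint_efforts': array([ 3.24985245e-03, -6.69128537e+01,  9.88043658e-01, -3.15140426e+01,
       -6.04389282e-02,  3.74133652e-02,  5.26376255e-05]), 'position': array([0.18388267, 0.5968555 , 0.22602579]), 'ee_rot': array([-4.67639165e-01, -3.10649756e+00,  2.24046021e-03]), 'force': array([-0.22263905,  0.34189943,  0.81837738]), 'ft_torque': array([-0.0467968 , -0.0105775 ,  0.00681812]), 'gripper_force': 0.0, 'width': 0.998891065551303} 0.0188
```

View pics/top0.png

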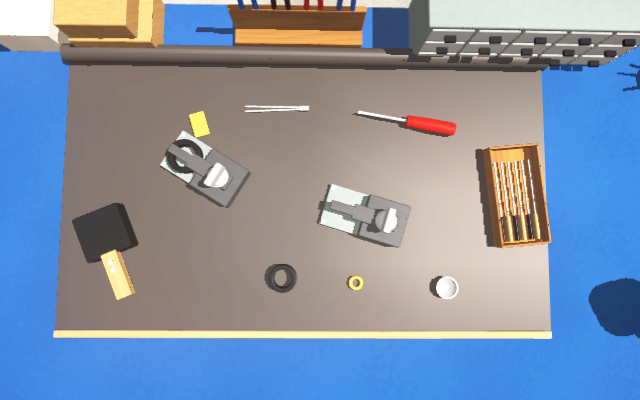

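View pics/side0.png

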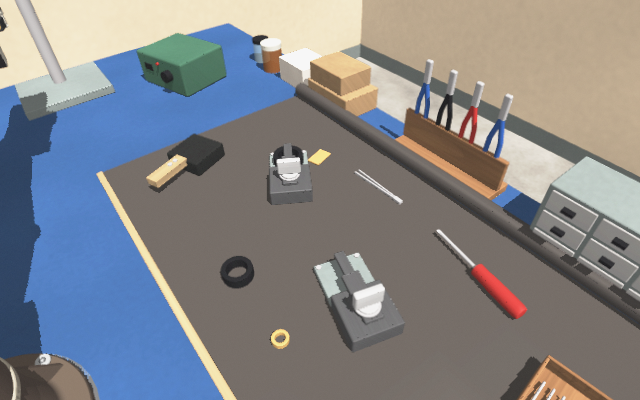

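The ring clamp is the left one: its wing is at about (217,175) in top and (289,168) in side. The empty clamp's wing is at (386,218) in top and (368,298) in side. Next I zoom in on the work wing.

```bash
python3 - <<'E'
import cv2,pickle,numpy as np
d=pickle.load(open("d0.pkl","rb"))
a=d["top"]["frame"][150:200,185:245,::-1]; b=d["side"]["frame"][140:190,260:320,::-1]
f=lambda x:cv2.resize(x,None,fx=6.5,fy=6.5,interpolation=cv2.INTER_NEAREST)
cv2.imwrite("pics/z0.png",np.hstack([f(a),f(b)]))
for n,(u0,v0,u1,v1) in dict(top=(185,150,245,200),side=(260,140,320,190)).items():
    c=d[n]["frame"][v0:v1,u0:u1].astype(int); 
    print(n);
    for r in range(5,45): print(r+v0,' '.join('%3d'%x for x in c[r,12:50].mean(1)))
E
```

```text
top
155 122  85  84  76  53  53 174 233 202 121 113 119 134 137 137 139 140 141 139 140 141 140 141 140 139 139 130 118 125 135 136 137 138 137 137 138 137 138
156 142 137 118  78  56  53 174 232 196 115 113 130 141 139 138 138 140 140 142 141 139 139 141 141 141 140 138 134 122 123 136 136 137 137 137 137 138 136
157 143 144 141 121  86  63 174 200 121 115 125 141 140 140 139 139 138 138 140 140 140 139 140 142 141 141 142 140 136 131 122 127 137 137 138 138 137 138
158 140 142 144 143 140 131 188 197 110 115 136 139 139 140 140 140 140 138 137 139 141 141 140 140 139 141 142 142 140 138 137 125 126 136 136 138 138 137
159 143 143 143 144 145 143 134 112 103 130 143 140 140 140 140 141 141 141 139 137 139 139 141 142 141 140 140 140 142 141 141 137 133 120 123 136 137 138
160 144 144 144 143 143 145 145 142 135 133 140 140 140 140 140 140 140 141 140 138 138 138 139 140 141 141 141 140 142 142 143 141 141 139 130 119 126 137
161 143 144 145 145 144 142 144 144 143 139 131 133 140 139 140 140 140 140 140 142 140 137 138 139 139 140 142 143 141 141 141 142 141 141 139 135 124 125
162 
[... 10688 characters left out ...]
 164 163 155 124 125 127 122 120 120 122 122 121 122 121 122 121 123 122 121
181 123 122 121 121 120 119 120 120 122 113  78 116 124 126 126 123 122 122 124 124 124 123 123 124 121 103 122 120 121 122 121 122 121 122 122 122 122 121
182 123 122 122 121 121 120 119 121 123 113  77 113 123 128 128 134 140 143 149 149 149 148 142 140 127  87 109 120 121 122 121 121 123 121 122 122 121 121
183 125 122 121 121 121 120 121 121 122 113  77 112 128 117 111 105 103  91  75  97  97  97 100  99  98 102 110 119 121 121 120 122 122 124 123 124 122 122
184 124 120 122 122 121 122 120 119 121 113  68  80  90  91  91  91  91  91  90  96  93  93  91  88  98 109 121 120 122 121 121 121 121 123 123 124 122 124
```

View pics/z0.png

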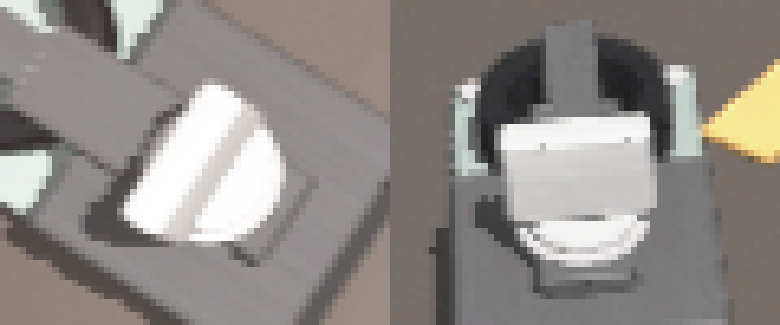

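The zoom shows the bright top face as a separate stripe in both views. In top it runs about (219,163)–(207,185), and in side about (277,161)–(301,160). I triangulate it from masks.

```bash
cat > h.py <<'E'
import cv2,numpy as np
def ray(c,uv):
    R,_=cv2.Rodrigues(np.array(c["rvec"])); p=cv2.undistortPoints(np.array([[uv]],float),c["intrinsics"],np.array(c["distortion"]))[0,0]
    return -R.T@np.array(c["tvec"]),R.T@np.r_[p,1]
def plane(c,uv,z):
    o,d=ray(c,uv); return o+d*(z-o[2])/d[2]
def tri(c1,u1,c2,u2):
    o1,d1=ray(c1,u1);o2,d2=ray(c2,u2)
    s=np.linalg.lstsq(np.c_[d1,-d2],o2-o1,rcond=None)[0]
    a,b=o1+s[0]*d1,o2+s[1]*d2
    return (a+b)/2,np.linalg.norm(a-b)
def stripe(c,box,th):
    u0,v0,u1,v1=box; m=(c["frame"][v0:v1,u0:u1].astype(float).mean(2)>=th).astype(np.uint8)
    out=[]
    for k in cv2.findContours(m,cv2.RETR_EXTERNAL,cv2.CHAIN_APPROX_NONE)[0]:
        if len(k)>14:
            b=cv2.boxPoints(cv2.minAreaRect(k.astype(np.float32)))
            out.append((b+[u0,v0],k.reshape(-1,2).mean(0)+[u0,v0]))
    return out
E
python3 - <<'E'
from h import *; import pickle
np.set_printoptions(precision=4,suppress=True)
d=pickle.load(open("d0.pkl","rb")); T,S=d["top"],d["side"]
for n,bt,bs in(("work",(197,155,235,195),(272,155,306,165)),("spare",(360,195,415,240),(345,280,392,320))):
    for b,c in stripe(T,bt,235): print(n,"top",b.tolist(),b.mean(0))
    for b,c in stripe(S,bs,225): print(n,"side",b.tolist(),b.mean(0))
# pixel reads of work top face
p,e=tri(T,(212.7,173.7),S,(288.9,160.2)); print(p,e)
pa=plane(T,(219,163.8),p[2]);pb=plane(T,(206.8,184.3),p[2]);print("ends top",pa,pb,np.degrees(np.arctan2(*(pa-pb)[1::-1])),np.linalg.norm(pa-pb),(pa+pb)/2)
pa=plane(S,(276.8,160.7),p[2]);pb=plane(S,(301,159.7),p[2]);print("ends side",pa,pb,np.degrees(np.arctan2(*(pb-pa)[1::-1])),np.linalg.norm(pa-pb),(pa+pb)/2)
from cell import arm; from scipy.spatial.transform import Rotation as R
s=arm.observe(); print(R.from_rotvec(s["ee_rot"]).as_matrix())
E
```

```text
work top [[213.7058811187744, 185.82352828979492], [223.67646980285645, 169.20588207244873], [230.5882339477539, 173.3529396057129], [220.6176471710205, 189.97058486938477]] [222.1471 179.5882]
work top [[203.23076915740967, 182.15384483337402], [216.76922798156738, 161.84615468978882], [222.30768966674805, 165.53846168518066], [208.76923179626465, 185.8461513519287]] [212.7692 173.8462]
work side [[277.0, 158.0], [299.0, 158.0], [299.0, 162.0], [277.0, 162.0]] [288. 160.]
spare top [[383.1467933654785, 230.8440399169922], [390.0825729370117, 207.7247714996338], [399.71560287475586, 210.61467742919922], [392.77982330322266, 233.73394775390625]] [391.4312 220.7294]
spare top [[360.0, 195.0], [366.0, 195.0], [366.0, 202.0], [360.0, 202.0]] [363.  198.5]
spare side [[356.50000286102295, 309.5], [379.5999984741211, 301.79999923706055], [382.9000015258789, 311.70000076293945], [359.8000068664551, 319.4000015258789]] [369.7 310.6]
spare side [[353.5927629470825, 292.8597297668457], [381.5294075012207, 282.8823540210724], [384.0859718322754, 290.0407238006592], [356.1493263244629, 300.01809883117676]] [368.8394 291.4502]
[0.5789 0.1694 0.0793] 0.0010272915043632411
ends top [0.5968 0.1587 0.0793] [0.559  0.1798 0.0793] -29.07952562721043 0.04326070403014428 [0.5779 0.1693 0.0793]
ends side [0.5601 0.1828 0.0793] [0.5987 0.1554 0.0793] -35.33581792106734 0.04727924423649078 [0.5794 0.1691 0.0793]
[[-0.9557  0.2944 -0.0003]
 [ 0.2944  0.9557 -0.0014]
 [-0.0001 -0.0014 -1.    ]]
```

```bash
python3 -m creep '[[-0.07,-0.0407,0,0,0,0],[-0.07,-0.0407,0,0,0,0],[-0.07,-0.0407,0,0,0,0],[-0.07,-0.0407,0,0,0,0],[-0.07,-0.0407,0,0,0,0],[-0.07,-0.0407,0,0,0,0],[-0.07,-0.0407,0,0,0,0],[-0.07,-0.0407,0,0,0,0],[-0.07,-0.0407,0,0,0,0],[-0.07,-0.0407,0,0,0,0],[-0.07,-0.0407,0,0,0,0],[-0.07,-0.0407,0,0,0,0],[-0.07,-0.0407,0,0,0,0],[-0.07,-0.0407,0,0,0,0],[-0.07,-0.0407,0,0,0,0],[-0.07,-0.0407,0,0,0,0],[-0.07,-0.0407,0,0,0,0],[-0.07,-0.0407,0,0,0,0],[0,0,0,0,0,0],[0,0,0,0,0,0]]' -1 20
python3 -m creep '[[0,0,0,0,0,0.04],[0,0,0,0,0,0.04],[0,0,0,0,0,0.04],[0,0,0,0,0,0],[0,0,0,0,0,0],[0,0,0,0,0,0]]'
cat > st.py <<'E'
from cell import arm; import numpy as np,sys; from scipy.spatial.transform import Rotation as R
np.set_printoptions(precision=4,suppress=True)
s=arm.observe(); M=R.from_rotvec(s["ee_rot"]).as_matrix()
print(s["clock"],s["position"],"xang",np.degrees(np.arctan2(M[1,0],M[0,0])),"tilt",M[:,2],"F",s["force"],"T",s["ft_torque"],s["width"],s["gripper_force"],s["joints"])
if len(sys.argv)>1: print("rows sum",M.T@(np.array(eval(sys.argv[1]))-s["position"])/0.4)
E
python3 st.py '[.579,.169,.056]'
```

```text
clock: 1.77
position: [0.5803, 0.1664, 0.2262]
ee_rot: [-0.474, -3.105, 0.002]
force: [0.2, 1.0, -0.7]
width: 1.0
gripper_force: 0.0
clock: 2.27
position: [0.5789, 0.1696, 0.2266]
ee_rot: [-0.847, -3.025, -0.0]
force: [0.3, -0.2, -0.3]
width: 1.001
gripper_force: 0.0
2.2667 [0.5789 0.1696 0.2266] xang 148.70349541654505 tilt [-0.0004  0.0002 -1.    ] F [ 0.2716 -0.1949 -0.2834] T [-0.01   -0.0246  0.0451] 1.0008739087896772 0.0 [-0.5701  0.4024  0.278   1.6453 -0.1205  1.1111  0.765 ]
rows sum [-0.0013 -0.0012  0.4266]
```

```bash
python3 -m creep '[[0,0,0.04,0,0,0],[0,0,0.04,0,0,0],[0,0,0.04,0,0,0],[0,0,0.04,0,0,0],[0,0,0.04,0,0,0],[0,0,0.04,0,0,0],[0,0,0.04,0,0,0],[0,0,0.04,0,0,0],[0,0,0.03,0,0,0],[0,0,0.03,0,0,0],[0,0,0.02,0,0,0],[0,0,0.01,0,0,0],[0,0,0.01,0,0,0],[0,0,0.006,0,0,0],[0,0,0,0,0,0],[0,0,0,0,0,0],[0,0,0,0,0,0]]'
python3 st.py '[.579,.169,.056]'
python3 - <<'E'
from cell import arm; import cv2,numpy as np
f=lambda x:cv2.resize(x[:,:,::-1],None,fx=3.5,fy=3.5)
a=arm.get_image("top")["frame"][130:230,160:270];b=arm.get_image("side")["frame"][110:210,240:340]
cv2.imwrite("pics/g1.png",np.hstack([f(a),f(b)]))
E
```

```text
clock: 3.68
position: [0.5797, 0.169, 0.0569]
ee_rot: [0.853, 3.023, 0.001]
force: [0.8, -0.0, -0.0]
width: 0.997
gripper_force: 0.0
3.6833 [0.5797 0.169  0.0569] xang 148.4799383228932 tilt [ 0.0008  0.0004 -1.    ] F [ 0.8494 -0.018  -0.0093] T [ 0.0223  0.0321 -0.0055] 0.9971043955187494 0.0 [-0.5286  0.5892  0.2272  1.8144 -0.1833  0.7575  0.8158]
rows sum [ 0.0016 -0.001   0.0022]
```

View pics/g1.png

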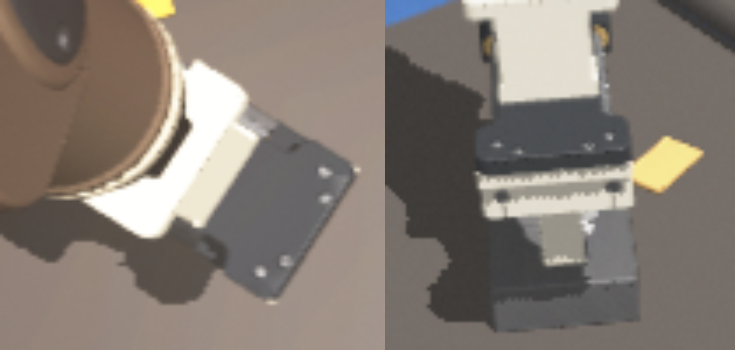

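The gripper straddles the wing: in the side view the near finger, around (565,240) of the crop, is in front of it, and nothing is touching. Closing now.

```bash
python3 -m creep '[[0,0,0,0,0,0],[0,0,0,0,0,0],[0,0,0,0,0,0],[0,0,0,0,0,0],[0,0,0,0,0,0],[0,0,0,0,0,0],[0,0,0,0,0,0],[0,0,0,0,0,0],[0,0,0,0,0,0],[0,0,0,0,0,0],[0,0,0,0,0,0],[0,0,0,0,0,0]]' 1 40
python3 st.py '[.579,.169,.056]'
```

```text
clock: 4.78
position: [0.5794, 0.1688, 0.0563]
ee_rot: [0.853, 3.023, 0.0]
force: [-0.8, -0.1, -0.2]
width: 0.18
gripper_force: 0.0
4.7833 [0.5794 0.1688 0.0563] xang 148.47569264272866 tilt [ 0.0001  0.     -1.    ] F [-0.7953 -0.1247 -0.2117] T [-0.0253 -0.0017 -0.0327] 0.18032061800345958 0.0 [-0.5285  0.5899  0.2271  1.8149 -0.1833  0.7572  0.8157]
rows sum [ 0.0011 -0.0002  0.0009]
```

Still closing (opening 16.6 mm).

```bash
python3 -m creep '[[0,0,0,0,0,0],[0,0,0,0,0,0],[0,0,0,0,0,0],[0,0,0,0,0,0],[0,0,0,0,0,0],[0,0,0,0,0,0]]' >/dev/null
python3 st.py
```

```text
5.2833 [0.5796 0.1692 0.0564] xang 148.48673105307768 tilt [ 0.0005  0.0004 -1.    ] F [ 2.0436  2.5638 -2.2497] T [ 0.5596 -0.5414 -0.0116] 0.13810590519232982 39.99904990196228 [-0.5286  0.59    0.2268  1.8145 -0.1835  0.7569  0.8157]
```

The wing is gripped at 12.7 mm. I feel anticlockwise first.

```bash
for i in 1 2 3 4; do :; done
python3 -m creep '[[0,0,0,0,0,-0.0125],[0,0,0,0,0,-0.0125],[0,0,0,0,0,0],[0,0,0,0,0,0]]'>/dev/null; python3 st.py
python3 -m creep '[[0,0,0,0,0,-0.0125],[0,0,0,0,0,0],[0,0,0,0,0,0]]'>/dev/null; python3 st.py
python3 -m creep '[[0,0,0,0,0,-0.0125],[0,0,0,0,0,0],[0,0,0,0,0,0]]'>/dev/null; python3 st.py
```

```text
5.6167 [0.5797 0.1693 0.0564] xang 151.5260810533085 tilt [ 0.0006  0.0006 -1.    ] F [ 3.1809  3.6341 -2.4772] T [ 0.8163 -0.7048  0.0362] 0.13672662785092207 40.000614523887634 [-0.5184  0.5889  0.2118  1.8135 -0.1715  0.7562  0.8577]
5.8667 [0.5797 0.1693 0.0564] xang 153.03765181132877 tilt [ 0.0006  0.0007 -1.    ] F [ 3.1812  3.4025 -4.0602] T [ 0.8933 -0.6766  0.0669] 0.138793032464541 40.00009059906006 [-0.5134  0.5884  0.2045  1.8131 -0.1657  0.7558  0.8787]
6.1167 [0.5797 0.1694 0.0564] xang 154.52807585347367 tilt [ 0.0006  0.0007 -1.    ] F [ 3.674   4.6683 -3.6779] T [ 0.8513 -0.712  -0.0999] 0.139783797422822 40.00126361846924 [-0.5085  0.588   0.1973  1.8126 -0.1599  0.7556  0.8993]
```

```bash
python3 -m creep '[[0,0,0,0,0,-0.0125],[0,0,0,0,0,0],[0,0,0,0,0,0]]'>/dev/null; python3 st.py
python3 -m creep '[[0,0,0,0,0,-0.0125],[0,0,0,0,0,0],[0,0,0,0,0,0]]'>/dev/null; python3 st.py
```

```text
6.3667 [0.5797 0.1694 0.0564] xang 156.00312906799465 tilt [ 0.0006  0.0008 -1.    ] F [ 3.6214  4.3934 -3.7864] T [ 0.8327 -0.6943 -0.2461] 0.1397330582761393 40.054455399513245 [-0.5035  0.5875  0.1901  1.8121 -0.1542  0.7554  0.9198]
6.6167 [0.5797 0.1694 0.0564] xang 157.472252022024 tilt [ 0.0005  0.0009 -1.    ] F [ 3.6109  4.5811 -4.0943] T [ 0.8086 -0.7143 -0.5944] 0.13962876354977843 40.281638503074646 [-0.4985  0.5871  0.1829  1.8117 -0.1485  0.7552  0.9403]
```

Anticlockwise it goes solid past about 6° (the torque climbs to -0.6 N m). Now I try clockwise.

```bash
python3 -m creep '[[0,0,0,0,0,0.025],[0,0,0,0,0,0.025],[0,0,0,0,0,0.025],[0,0,0,0,0,0],[0,0,0,0,0,0]]'>/dev/null; python3 st.py
python3 -m creep '[[0,0,0,0,0,0.025],[0,0,0,0,0,0.025],[0,0,0,0,0,0],[0,0,0,0,0,0]]'>/dev/null; python3 st.py
python3 -m creep '[[0,0,0,0,0,0.025],[0,0,0,0,0,0],[0,0,0,0,0,0]]'>/dev/null; python3 st.py
```

```text
7.0333 [0.5796 0.1692 0.0564] xang 148.58106752496178 tilt [ 0.0006  0.0003 -1.    ] F [ 3.1063  4.5952 -2.9631] T [ 0.7812 -0.7139 -0.0491] 0.1423764829668839 40.00185191631317 [-0.5286  0.5899  0.2267  1.8145 -0.1832  0.7569  0.817 ]
7.3667 [0.5795 0.1691 0.0564] xang 142.63629217366636 tilt [ 0.0003  0.0001 -1.    ] F [ 2.9813  4.1851 -3.2568] T [ 0.8383 -0.7066 -0.0971] 0.13576557054259086 40.001091957092285 [-0.5481  0.5921  0.2555  1.8164 -0.2066  0.7586  0.735 ]
7.6167 [0.5795 0.169  0.0564] xang 139.64189871682828 tilt [ 0.0002  0.0001 -1.    ] F [ 4.3727  4.4592 -3.4981] T [ 0.8187 -0.6194 -0.0676] 0.13865445952870373 40.00097393989563 [-0.5578  0.5934  0.2699  1.8174 -0.2184  0.7595  0.6936]
```

```bash
python3 -m creep '[[0,0,0,0,0,0.025],[0,0,0,0,0,0.025],[0,0,0,0,0,0],[0,0,0,0,0,0]]'>/dev/null; python3 st.py
python3 -m creep '[[0,0,0,0,0,0.025],[0,0,0,0,0,0.025],[0,0,0,0,0,0],[0,0,0,0,0,0]]'>/dev/null; python3 st.py
```

```text
7.95 [0.5793 0.1689 0.0563] xang 133.6580804929681 tilt [-0.0001 -0.0001 -1.    ] F [ 3.2423  3.408  -1.0248] T [ 0.6899 -0.5616 -0.0498] 0.13741704971032534 40.00101149082184 [-0.5775  0.5962  0.2992  1.8193 -0.242   0.7618  0.6112]
8.2833 [0.5792 0.1688 0.0564] xang 127.66473831731781 tilt [-0.0002 -0.0001 -1.    ] F [ 2.2465  2.4213 -0.3543] T [ 0.5613 -0.3067 -0.0713] 0.13629289899488015 40.00112593173981 [-0.597   0.5994  0.3283  1.8212 -0.2658  0.7645  0.5287]
```

Clockwise it gives freely. I continue to 65° from the start (tool angle about 83.5°).

```bash
python3 -m creep '[[0,0,0,0,0,0.025],[0,0,0,0,0,0.025],[0,0,0,0,0,0.025],[0,0,0,0,0,0.025],[0,0,0,0,0,0.025],[0,0,0,0,0,0.025],[0,0,0,0,0,0.025],[0,0,0,0,0,0.025],[0,0,0,0,0,0.025],[0,0,0,0,0,0.025],[0,0,0,0,0,0.025],[0,0,0,0,0,0.025],[0,0,0,0,0,0.025],[0,0,0,0,0,0.025],[0,0,0,0,0,0.02],[0,0,0,0,0,0],[0,0,0,0,0,0],[0,0,0,0,0,0]]'>/dev/null; python3 st.py
```

```text
9.7833 [0.5781 0.1684 0.0563] xang 83.22509627348813 tilt [-0.0026 -0.0002 -1.    ] F [-3.7277  1.8122  5.3219] T [ 0.2193  0.8932 -0.0825] 0.1398729526078472 40.00289976596832 [-0.7375  0.6352  0.5443  1.8345 -0.4442  0.7982 -0.0808]
```

```bash
python3 -m creep '[[0,0,0,0,0,0],[0,0,0,0,0,0],[0,0,0,0,0,0],[0,0,0,0,0,0],[0,0,0,0,0,0],[0,0,0,0,0,0],[0,0,0,0,0,0],[0,0,0,0,0,0],[0,0,0,0,0,0],[0,0,0,0,0,0],[0,0,0,0,0,0],[0,0,0,0,0,0]]' -1 >/dev/null; python3 st.py
python3 -m creep '[[0,0,-0.02,0,0,0],[0,0,-0.03,0,0,0],[0,0,-0.05,0,0,0],[0,0,-0.05,0,0,0],[0,0,-0.05,0,0,0],[0,0,-0.05,0,0,0],[0,0,-0.05,0,0,0],[0,0,-0.05,0,0,0],[0,0,-0.05,0,0,0],[0,0.05,0,0,0,0],[0,0.08,0,0,0,0],[0,0.08,0,0,0,0],[0,0.08,0,0,0,0],[0,0.08,0,0,0,0],[0,0.05,0,0,0,0],[0,0,0,0,0,0],[0,0,0,0,0,0]]'; python3 st.py
python3 - <<'E'
from cell import arm; import cv2,pickle
d={n:arm.get_image(n) for n in("top","side")}; pickle.dump(d,open("d1.pkl","wb"))
for n in d: cv2.imwrite(f"pics/{n}1.png",d[n]["frame"][:,:,::-1])
E
```

```text
10.7833 [0.5794 0.1689 0.0563] xang 83.080958409319 tilt [ 0. -0. -1.] F [ 0.3957 -0.2156  0.4164] T [-0.0936  0.0537  0.0062] 0.9598064537635714 0.0 [-0.738   0.6359  0.5448  1.8333 -0.4451  0.7963 -0.0832]
clock: 12.2
position: [0.7467, 0.1475, 0.2168]
ee_rot: [2.352, 2.081, -0.001]
force: [0.5, 0.3, -0.1]
width: 0.998
gripper_force: 0.0
12.2 [0.7467 0.1475 0.2168] xang 83.00582843904472 tilt [ 0.0004 -0.0012 -1.    ] F [ 0.4737  0.3218 -0.1336] T [-0.0708  0.1089  0.0111] 0.9976684118852369 0.0 [-0.5778  0.7297  0.6215  1.2171 -0.4113  1.3175 -0.1008]
```

View pics/top1.png

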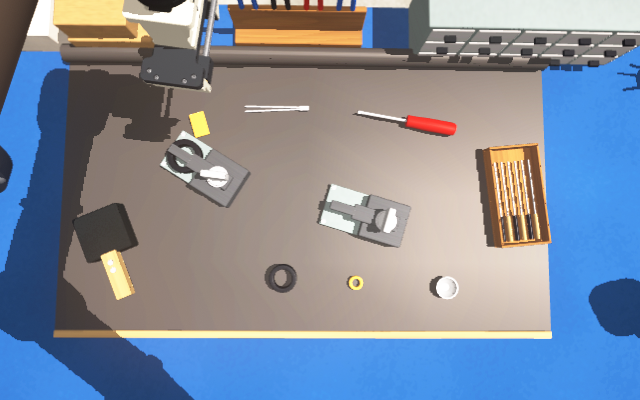

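View pics/side1.png

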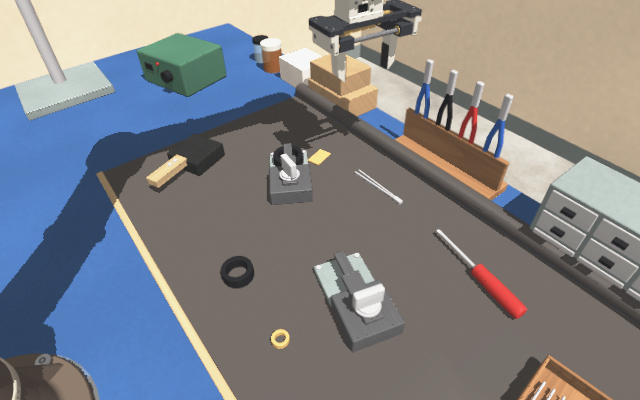

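The arm is clear. The work wing now lies across at about (200–226, 175) in top, and the empty clamp is unchanged. I measure the turn.

```bash
python3 - <<'E'
from h import *; import pickle
d=pickle.load(open("d1.pkl","rb")); T=d["top"]
for th in(225,235,242):
  for b,c in stripe(T,(192,158,236,192),th): print(th,b.round(1).tolist())
c=T["frame"][160:192,194:236].astype(int).mean(2)
for r in range(5,30): print(r+160,' '.join('%3d'%x for x in c[r]))
E
```

```text
225 [[206.4, 185.1], [207.1, 178.8], [226.1, 181.0], [225.4, 187.3]]
225 [[199.4, 175.4], [200.9, 163.7], [227.7, 167.1], [226.3, 178.8]]
235 [[207.3, 185.2], [208.0, 178.9], [226.0, 181.0], [225.3, 187.3]]
235 [[201.0, 167.0], [226.0, 167.0], [226.0, 178.0], [201.0, 178.0]]
242 [[207.3, 185.2], [208.0, 178.9], [226.0, 181.0], [225.3, 187.3]]
242 [[200.3, 175.2], [201.7, 164.4], [226.7, 167.8], [225.3, 178.6]]
165 147 147 147 147 148 147 148 147 148 148 148 149 148 147 147 148 150 149 147 134 136 152 153 152 154 151 144 143 144 143 142 141 143 145 146 147 147 146 145 147 148 147
166 147 147 147 148 148 147 148 148 147 148 147 149 148 147 148 148 148 148 155 166 187 221 233 231 234 227 194 168 156 146 144 144 143 142 143 145 147 148 148 147 147 147
167 147 147 147 147 148 148 147 148 148 147 148 149 148 148 148 148 150 164 215 250 253 253 252 251 254 254 254 252 238 185 149 144 145 144 142 142 144 146 149 148 147 147
168 147 147 147 147 148 148 148 149 149 146 147 149 149 148 148 154 185 246 254 253 253 254 254 254 254 254 254 254 254 250 209 150 145 145 144 143 143 144 146 148 150 15
[... 2913 characters left out ...]
 150 148 147
186 137 144 144 147 147 146 144 145 145 144 144 145 145 145 144 142 141 118 116 209 250 253 253 253 253 253 246 209 177 152 149 148 139 125 133 146 147 148 148 148 150 149
187 101 127 139 143 146 146 147 146 145 145 146 144 144 145 146 146 143 143 141 142 145 169 189 187 168 124 112 136 147 150 152 149 129 129 147 147 148 148 148 148 148 149
188  75  89 115 133 144 145 148 148 146 146 145 145 144 144 144 145 146 146 144 142 142 143 147 147 146 145 119  90 121 141 145 130 121 142 149 147 146 148 148 148 148 147
189  76  75  77  99 126 139 144 146 148 147 147 145 146 145 145 144 144 145 145 145 143 142 143 146 149 148 122  88  85 105 129 126 132 148 150 150 150 149 148 148 147 147
```

The wing's edges were at +57.7° in the image and are now at -7.8°, so it has turned about 65.5° clockwise, matching the tool. Handing in.

```bash
python3 -c "
from cell import arm; print(arm.sign_off())"
```

```text
the job is handed in; nothing more can be done
None
```

I loosened the wing screw on the clamp with the black ring by about 65° clockwise: it went solid anticlockwise and gave freely clockwise. The gripper let go and moved clear, the empty clamp was not touched, and the job was handed in at about 12 s.

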